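# Slide the lid off the sharpening-stone case

## Task

Open the sharpening-stone case for the next honing job: draw its sliding wooden lid all the way out through the open end of the case, straight and level and without leaning on it, so that it neither jams nor tips out of its grooves, then lay it down gently, flat on the bench with its finger recess upward and clear of the case. The case must stay where it stands, and leave the chisel, the mallet and the oil bottle alone.

Things in the scene. Friction and masses are not known exactly. Their poses are not given: they have to be found in the camera images.
- case: Wooden case of a sharpening stone, loose on the bench (friction 0.6), 0.95 kg with its stone. 236 mm long (own x), 76 wide (own y), 60 high; origin at the centre of its underside, at bench height. The end at own -x is open above 44 mm and lets the lid out; the end at own +x is closed. Nothing holds the case: it is dragged along if the lid jams while being pulled.
- case_mouth (a point): Point on the case's open end: outer end face (118 mm from the case origin along own -x), middle of the width, at the height of the groove floors (44 mm). The lid leaves along own -x. The two grooves are 10.5 mm high and 63.5 mm apart (bottom to bottom); above them lips 5.5 mm thick leave 53 mm open.
- lid_center (a point): Centre (half-way up) of the sliding lid, 222 mm long (own x), 62 wide (own y), 9 thick, 90 g; axes as the case's while in it. It starts in the grooves, top 7 mm below the lips' tops, -x end flush with the open end or up to 6 mm out; 1.5 mm play in height and width, so its front sags a little once half out. Friction 0.6: pressing down makes it rub and, the farther it is out, jam.
- lid_recess (a point): Centre of the floor of the square finger recess in the lid's top: 40 x 40 mm, 4 mm deep, upright walls, 61 mm from the lid's centre towards own -x. Hook it here, pressing under 5 N. From it to the -x end: 10 mm of full thickness, then a 20 mm bevel down to a thin edge. Well out of the case the lid can be gripped across its 62 mm width.
- chisel: Bystander: bench chisel lying on the bench beyond the case, 26 mm high; origin at bench height under the ferrule end of its handle, handle 115 mm to own -x side (from -98 to +17 mm), blade towards own +x to 160 mm.
- mallet: Bystander: joiner's wooden mallet lying on its side, 60 mm high; origin at bench height, head 75 x 130 mm centred 100 mm towards own +x, handle to 165 mm towards own -x.
- oil_bottle: Bystander: upright amber bottle of honing oil, 52 mm in diameter, 130 mm high; origin at the centre of its underside.
Mind the look-alikes: they are no part of the job. Of the things shaped like the part that bears lid_center, the wooden one is meant.

How it is judged:
By the outcome, as a careful person would: the job done as asked, in the order asked, and still so for the second after the job is handed in, with the robot touching nothing.
It also fails if it takes over 61 s, if anything falls off the work surface, if the arm or the gripper's body presses on something with over 40 N, if the wrist force passes 120 N, or if a joint passes its speed limit or range.

## Robot

A 6-joint arm with a two-finger parallel gripper is mounted at the origin on the work surface. World frame = base frame: x ahead of the robot, y to its left, z up, the work surface at z = 0. Lengths are in m, angles in rad, forces in N, time in s.
With the tool pointing down it reaches from about 0.325 to 0.9 m from the base axis. Payload 6.1 kg.
Tool frame: the origin (TCP) lies at the very end of the fingers, on their centre line; the grasp point (between the pads) lies 19 mm behind it; z points along the fingers, y is the line along which they close (so a half turn about z gives the same grasp; the last joint's range is limited). The gripper opens to 87 mm and grips with 3 to 60 N. Pads are 19 mm wide; open, the fingers measure 117 mm over their backs; the gripper's body (75 mm by 190 mm) begins 51 mm behind the grasp point.
Start: joints at [1.152, 0.22, 1.526, -0, 1.395, -0.126], TCP at [0.18, 0.598, 0.184] pointing down, gripper open.
Joint ranges: [-2.98, 2.98], [-0.91, 2.08], [0.09, 2.57], [-1.24, 4.39], [0.2, 2.65], [-2.68, 2.68]. Speed limits (rad/s): [2.57, 2.57, 3.01, 3.14, 3.14, 3.14].

## Interface

Orientations are given as a unit quaternion [x, y, z, w].
In Python, from plant import arm gives the robot as it stands.
- The arm moves only by the tool arm_command, never from a script. Its argument "deltas" is a list of rows, each a list of 7 numbers: the shift along the tool's x, y, z in cm, then the turn, a rotation vector about the tool's x, y, z in rad, then the finger opening in cm, from 0 to 8.7. In form: [[tx, ty, tz, ax, ay, az, fingers], ...]. A call has 1 to 10 rows; each row is the pose to reach, as a shift and turn from the pose commanded when the call began, along the tool's axes at that moment; what a row does not reach only later rows make up. A row lasts 1/8 s, in which the tool goes at most 62.5 mm and 10.7 degrees, less where a joint would pass 70% of its speed; a pose out of reach is approached as far as the arm can. A call with a gripper value outside its range is refused whole. The fingers move at their own pace and stop on an object; "squeeze" is the grip in N (left out, the last holds). Time passes only in rows, so rows that repeat a pose let the fingers close. It gives the time, the measured TCP pose, the force, the opening and the grip force at its end, in the units of the state.
- arm.state(): the state, without advancing time (a new reading comes with each control period).
- arm.grab_frame(name): name is "scene" or "top"; returns a dict with "image" (420x560x3 uint8, red, green, blue), "K" (3x3 intrinsics, pixels), "pose" (4x4, takes a point from camera to world coordinates). Camera axes: x right, y up, looking along -z (the intrinsics and any distortion apply to the point x, -y, -z); pixel columns grow to the right and rows downward; lengths in m; the calibration is good to about 2 mm. A picture is of the moment at which its call begins. There is no depth.
- arm.close_job(): hands the job in; it is judged then, once.
Trained networks look in the newest picture that a camera, given by its name, has taken for a name from the list of things; names that differ only in an ending like _2 or _b are one class to them, and where a whole thing is asked for, a point or a joint stands for the part that bears it (a point fixed in the world has none). Each returns a list of dicts, best first, with "conf" (0 to 1); they miss things now and then, are a little off and sometimes report something else, mostly with a low value. They report only what shows in the picture. A call takes as long as a camera call. They do not tell look-alikes from the thing itself.
- arm.look_for(target, camera): "uv" ([column, row] in pixels, amid what is visible of it).
- arm.place_of(target, camera): "uv" ([column, row] in pixels: a listed point, or the origin of a listed thing).
The state is a dict: "t": time; "joints": joint angles; "qvel": joint speeds; "joint_torque": joint torques, N m; "ee_pos": TCP position; "tool_rot": TCP orientation; "ft_force": force on the tool from outside, world axes, zero at the start; "torque": the same for the moment, N m; "width": finger opening in m; "finger_force": force on a finger pad.
Only numpy, scipy, OpenCV 4.12 (cv2) and the standard library are available. Lean on these libraries where they do the work, as an engineer would, in place of code of your own. Each camera call takes 0.05 s, during which the arm holds its last target. There are 200 camera calls.

## Working session

There is one attempt and no reset: what is moved stays moved. The work goes in short steps, Python scripts to look and compute and a tool call to move; the robot and the scene stay as the last step left them, time stands still between calls to the robot, and variables do not carry over. Pictures are saved under pics/ and viewed, at most 10 in all, crops included, and the job is handed in when it is done.

Besides the shell and the picture viewer there is one more tool, called after ">>>" as name([rows], argument=value, ...), one row to a line, values as JSON. arm_command: Moves the arm, as the interface text tells. Its arguments: {"type":"object","properties":{"deltas":{"type":"array"},"squeeze":{"type":"number"}},"required":["deltas"]}

```bash
mkdir -p pics; ls; cat > h.py <<'E'
import numpy as np, cv2
from plant import arm
from scipy.spatial.transform import Rotation as R
def ray(f,uv):
    K,P=np.array(f["K"]),np.array(f["pose"])
    d=np.linalg.inv(K)@np.array([uv[0],uv[1],1.]); d=np.array([d[0],-d[1],-d[2]])
    return P[:3,3],P[:3,:3]@d
def at_z(f,uv,z):
    o,d=ray(f,uv); return o+d*(z-o[2])/d[2]
def proj(f,p):
    K,P=np.array(f["K"]),np.array(f["pose"])
    c=P[:3,:3].T@(np.array(p)-P[:3,3]); q=K@np.array([c[0],-c[1],-c[2]]); return q[:2]/q[2]
def save(f,n): cv2.imwrite(f"pics/{n}.png",cv2.cvtColor(f["image"],cv2.COLOR_RGB2BGR))
E
python3 - <<'E'
from h import *
Z=dict(case=0,case_mouth=.044,lid_center=.0485,lid_recess=.049,chisel=0,mallet=0,oil_bottle=0)
for c in("scene","top"):
    f=arm.grab_frame(c); save(f,c+"0"); print(c,[k for k in f],np.round(f["pose"],3).tolist())
    for n,z in Z.items():
        for d in arm.place_of(n,c)[:4]: print(n,np.round(d["uv"],1),round(d["conf"],2),np.round(at_z(f,d["uv"],z),3))
print(arm.state())
E
```

```text
pics
scene ['image', 'K', 'pose'] [[0.365, -0.717, 0.594, 1.209], [0.931, 0.27, -0.246, -0.313], [0.016, 0.643, 0.766, 0.875], [0.0, 0.0, 0.0, 1.0]]
case [324.8 181.2] 0.96 [0.496 0.109 0.   ]
case_mouth [292.1 188.2] 0.82 [0.525 0.    0.044]
lid_center [325.3 171.7] 0.83 [0.505 0.101 0.048]
lid_center [223.9 165.7] 0.76 [ 0.392 -0.139  0.048]
lid_center [405.  263.9] 0.63 [0.823 0.146 0.048]
lid_center [358.3 118.9] 0.62 [0.345 0.283 0.048]
lid_recess [387.  250.5] 0.84 [0.778 0.126 0.049]
lid_recess [244.7 166.8] 0.69 [ 0.416 -0.089  0.049]
lid_recess [377.8 117.2] 0.69 [0.358 0.34  0.049]
chisel [341.7 225.5] 0.8 [0.647 0.085 0.   ]
mallet [ 96.1 289.2] 0.97 [ 0.614 -0.502 -0.   ]
mallet [308.5 182.6] 0.73 [ 0.485  0.066 -0.   ]
oil_bottle [406.5 183.6] 0.85 [0.582 0.312 0.   ]
top ['image', 'K', 'pose'] [[0.03, 0.993, -0.111, 0.43], [-0.999, 0.028, -0.015, -0.075], [-0.011, 0.112, 0.994, 1.194], [0.0, 0.0, 0.0, 1.0]]
case_mouth [265.  207.6] 0.76 [ 0.546 -0.004  0.044]
lid_center [224.8 219.6] 0.84 [0.51  0.104 0.048]
lid_center [315.8 275.5] 0.74 [ 0.368 -0.145  0.048]
lid_cente
[... 466 characters left out ...]
0.579 0.318 0.   ]
{'t': 0.8, 'joints': array([ 1.15191697e+00,  2.20387369e-01,  1.52646746e+00, -3.98380389e-05,
        1.39471530e+00, -1.26115657e-01]), 'qvel': array([ 0.00050997, -0.00194191,  0.00010025,  0.00201616,  0.00034255,
       -0.00053873]), 'joint_torque': array([ 3.27858797e-04, -4.94505107e+01, -3.87689245e+01,  7.00188777e-02,
        4.65564500e-02,  3.53099949e-05]), 'ee_pos': array([0.18040344, 0.59840091, 0.18396272]), 'tool_rot': array([1.45856187e-01, 9.89305803e-01, 5.56798372e-06, 2.19183697e-05]), 'ft_force': array([-0.30511456, -0.38110526, -0.51274878]), 'torque': array([ 0.01826691, -0.08930451,  0.02116565]), 'finger_force': 0.0, 'width': 0.086998962486832}
```

View pics/scene0.png

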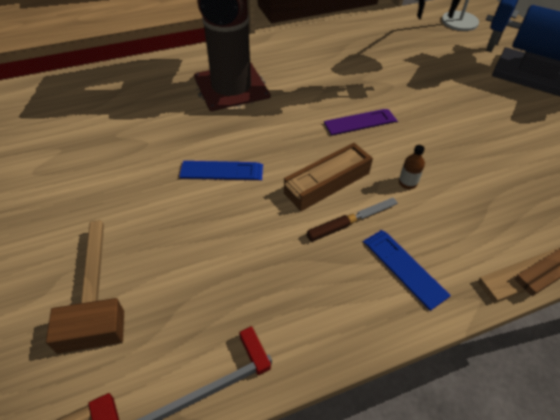

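View pics/top0.png

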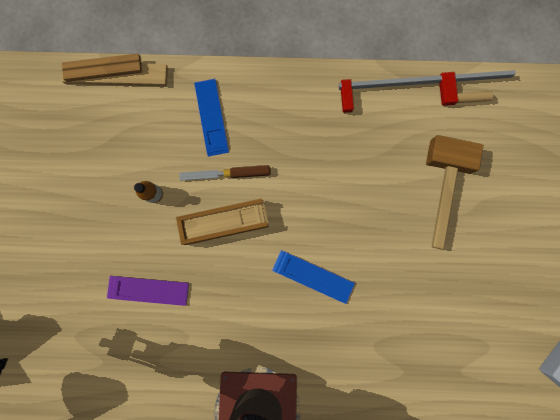

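The top view shows the wooden case with its lid at about (222,221), with the recess at (250,215). The open end is on the right, towards world -y.
The look-alikes for the lid are blue (315,276), blue (211,117) and purple (148,290). I choose the wooden one at (224,219), in the case. I'll check that in a close crop and take the corners there.

```bash
python3 - <<'E'
from h import *
a=cv2.imread("pics/top0.png")[192:252,168:280]; b=cv2.imread("pics/scene0.png")[140:212,278:382]
a=cv2.resize(a,None,fx=5,fy=5,interpolation=cv2.INTER_CUBIC); b=cv2.resize(b,None,fx=4,fy=4,interpolation=cv2.INTER_CUBIC)
out=np.zeros((a.shape[0]+b.shape[0],560,3),np.uint8); out[:300,:560]=a; out[300:,:b.shape[1]]=b
cv2.imwrite("pics/crop1.png",out); print(out.shape)
E
```

```text
(588, 560, 3)
```

View pics/crop1.png

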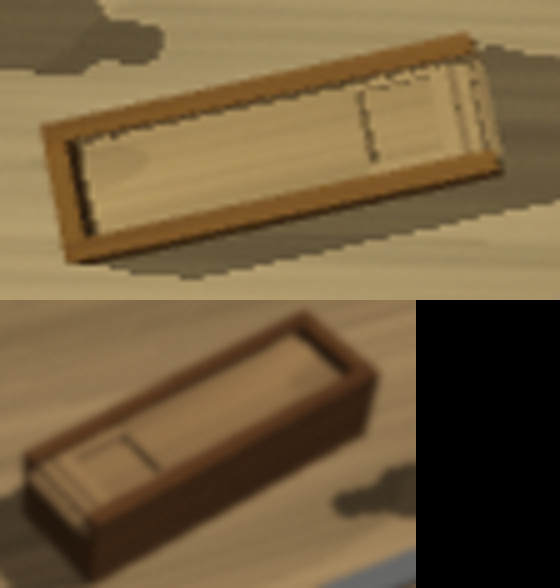

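The crop shows a bare wooden lid with a square recess towards the right (open) end. In the top image the rim corners are at about (176,217), (182,244), (262,199) and (268,225). I'll fit the case pose to the rim corners of both views.

```bash
python3 - <<'E'
from h import *
from scipy.optimize import least_squares
T=[[42,127],[68,262],[472,34],[502,170]]; S=[[305,10],[378,75],[25,160],[95,228]]
# order: (+x, far side?) identify: own -x ~ world -y; own x ~ +y ; own y ~ -x world
M=np.array([[.118,-.038,.06],[.118,.038,.06],[-.118,-.038,.06],[-.118,.038,.06]])
MS=M[[1,0,3,2]]
ft,fs=arm.grab_frame("top"),arm.grab_frame("scene")
t=(np.array(T)+.5)/5-.5+[168,192]; s=(np.array(S)+.5)/4-.5+[278,140]
for z in [.06]: print(np.round([at_z(ft,u,z) for u in t],3).tolist(), np.round([at_z(fs,u,z) for u in s],3).tolist())
def P(q,m): return m@R.from_euler("z",q[2]).as_matrix().T+[q[0],q[1],0]
def res(q,w=(1,1)): return np.concatenate([w[0]*np.ravel([proj(ft,p)-u for p,u in zip(P(q,M),t)]),w[1]*np.ravel([proj(fs,p)-u for p,u in zip(P(q,MS),s)])])
for w in[(1,1),(1,0),(0,1)]:
    r=least_squares(res,[.51,.1,1.4],args=(w,)); print(w,np.round(r.x,4),np.round(r.fun,1))
E
```

```text
[[0.512, 0.233, 0.06], [0.44, 0.215, 0.06], [0.569, 0.004, 0.06], [0.496, -0.014, 0.06]] [[0.44, 0.217, 0.06], [0.514, 0.232, 0.06], [0.504, -0.014, 0.06], [0.572, 0.005, 0.06]]
(1, 1) [0.5056 0.1099 1.8179] [-0.1 -0.6  0.   0.2 -0.1 -0.9 -0.2 -0.6 -0.6 -0.   0.3 -0.2 -0.7 -1.7
 -0.  -0.1]
(1, 0) [0.5043 0.1096 1.8124] [ 0.  -0.4  0.   0.4  0.1 -0.2 -0.1  0.2 -0.  -0.   0.  -0.  -0.  -0.
 -0.  -0. ]
(0, 1) [0.5075 0.1098 1.8239] [-0.  -0.   0.  -0.  -0.  -0.  -0.  -0.  -0.6  0.3  0.5  0.  -0.4 -1.
  0.5  0.6]
```

```bash
cat >> h.py <<'E'
C=np.array([.505,.1098]); YAW=1.816
def world(x,y,z):  # case own -> world
    c,s=np.cos(YAW),np.sin(YAW); return np.array([C[0]+c*x-s*y,C[1]+s*x+c*y,z])
def own(p):
    d=np.array(p[:2])-C; c,s=np.cos(YAW),np.sin(YAW); return np.array([c*d[0]+s*d[1],-s*d[0]+c*d[1],p[2]])
def delta(x,y,z):
    s=arm.state(); r=R.from_quat(s["tool_rot"]); t=world(x,y,z)
    g=R.from_matrix(np.array([[np.cos(YAW),np.sin(YAW),0],[np.sin(YAW),-np.cos(YAW),0],[0,0,-1]]).astype(float))
    return np.round(r.inv().apply(t-s["ee_pos"])*100,2),np.round((r.inv()*g).as_rotvec(),4)
E
python3 - <<'E'
from h import *
ft,fs=arm.grab_frame("top"),arm.grab_frame("scene")
T=lambda x,y:(np.array([x,y])+.5)/5-.5+[168,192]
S=lambda x,y:(np.array([x,y])+.5)/4-.5+[278,140]
print("recess +x wall top",[own(at_z(ft,T(*p),.053)).round(4) for p in[(360,92),(367,125),(375,160)]])
print("scene",[own(at_z(fs,S(*p),.053)).round(4) for p in[(124,137),(158,170)]])
print("bevel start/end",[own(at_z(ft,T(*p),z)).round(4) for p,z in[((462,112),.053),((490,100),.045)]])
print(delta(-.069,0,.15))
E
```

```text
recess +x wall top [array([-0.0519, -0.0194,  0.053 ]), array([-0.052 , -0.0011,  0.053 ]), array([-0.0523,  0.0183,  0.053 ])]
scene [array([-0.0519,  0.0168,  0.053 ]), array([-0.0519, -0.0183,  0.053 ])]
bevel start/end [array([-0.1035,  0.003 ,  0.053 ]), array([-0.1193, -0.0009,  0.045 ])]
(array([-48.72, -43.34,   3.39]), array([-0.    , -0.    ,  1.0328]))
```

>>> arm_command([
  [-5,-4.4,0.3,0,0,0.12,4],
  [-10,-8.9,0.6,0,0,0.24,2],
  [-15,-13.3,1,0,0,0.36,0],
  [-20,-17.8,1.4,0,0,0.48,0],
  [-25,-22.2,1.8,0,0,0.6,0],
  [-30,-26.7,2.2,0,0,0.72,0],
  [-35,-31.1,2.5,0,0,0.84,0],
  [-40,-35.6,2.8,0,0,0.96,0],
  [-45,-40,3.1,0,0,1.0328,0],
  [-49,-43.4,3.4,0,0,1.0328,0],
])

```text
t: 2.25
ee_pos: [0.5091, 0.0652, 0.1519]
tool_rot: [0.616, 0.788, 0.0, 0.0]
ft_force: [0.0, 0.6, 0.1]
width: 0.0019
finger_force: 0.0
```

>>> arm_command([
  [0,0,0,0,0,0,0],
  [0,0,0,0,0,0,0],
])

```text
t: 2.5
ee_pos: [0.5076, 0.0673, 0.1513]
tool_rot: [0.616, 0.788, -0.0, -0.001]
ft_force: [0.1, 0.8, 0.1]
width: 0.0005
finger_force: 0.0
```

```bash
python3 - <<'E'
from h import *
s=arm.state(); print(s["t"],s["ee_pos"],own(s["ee_pos"]).round(4),s["width"],s["ft_force"].round(2)); print(delta(-.072,-.0005,.062))
f=arm.grab_frame("top"); g=arm.grab_frame("scene")
cv2.imwrite("pics/c2.png",cv2.cvtColor(np.hstack([cv2.resize(f["image"][170:270,150:300],None,fx=2.6,fy=2.6),cv2.resize(g["image"][110:210,250:400],None,fx=2.6,fy=2.6)]),cv2.COLOR_RGB2BGR))
E
```

```text
2.5 [0.50757799 0.0673074  0.15132506] [-0.0418  0.0078  0.1513] 0.0005352159138106576 [0.15 0.81 0.09]
(array([-3.02,  0.84,  8.93]), array([-0.0007, -0.0008, -0.001 ]))
```

View pics/c2.png

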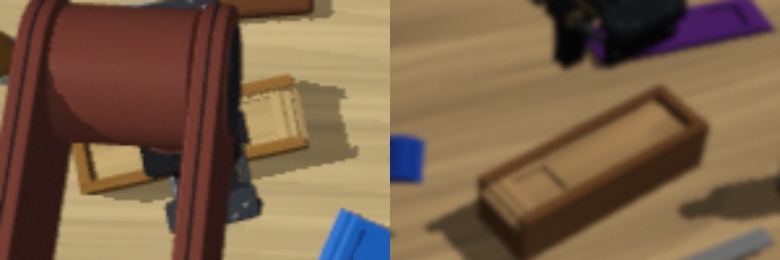

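The top view is mostly hidden by the arm. The gripper stands above the lid, still about 30 mm short of the recess along the case. I'll correct that and descend to hover over the recess.

>>> arm_command([
  [-3,0.8,2,0,0,0,0],
  [-3,0.8,5,0,0,0,0],
  [-3,0.8,7,0,0,0,0],
  [-3,0.8,8.2,0,0,0,0],
  [-3,0.8,8.5,0,0,0,0],
  [-3,0.8,8.5,0,0,0,0],
])

```text
t: 3.35
ee_pos: [0.5234, 0.0404, 0.0672]
tool_rot: [0.615, 0.789, 0.0, 0.0]
ft_force: [-0.4, -0.2, 0.8]
width: 0.0007
finger_force: 0.0
```

```bash
python3 - <<'E'
from h import *
s=arm.state(); print(s["t"],s["ee_pos"],own(s["ee_pos"]).round(4),s["width"],s["ft_force"].round(2)); print(delta(-.072,-.0005,.0502))
g=arm.grab_frame("scene")
cv2.imwrite("pics/c3.png",cv2.cvtColor(cv2.resize(g["image"][120:215,260:390],None,fx=5,fy=5,interpolation=cv2.INTER_CUBIC),cv2.COLOR_RGB2BGR))
E
```

```text
3.35 [0.52339579 0.04044652 0.0671604 ] [-0.0717 -0.001   0.0672] 0.0007280177579929074 [-0.42 -0.17  0.8 ]
(array([-0.02, -0.05,  1.7 ]), array([0.0009, 0.0003, 0.0009]))
```

View pics/c3.png

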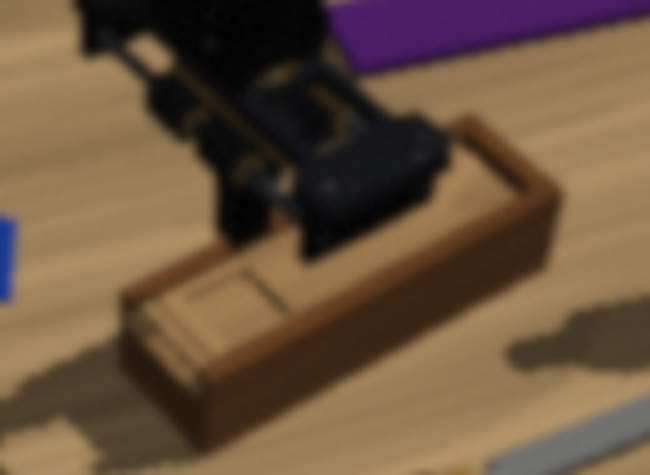

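The picture shows the fingers over the lid behind the recess, and they look open. That doesn't match the measured pose, so I'll project the TCP into the picture and take a second frame.

```bash
python3 - <<'E'
from h import *
s=arm.state(); g=arm.grab_frame("scene"); f=arm.grab_frame("top")
im=g["image"].copy()[:,:,::-1].copy()
big=cv2.resize(im[100:215,250:390],None,fx=5,fy=5,interpolation=cv2.INTER_CUBIC)
def dot(p,c):
    u=(proj(g,p)-[250,100]+.5)*5; cv2.circle(big,tuple(int(v) for v in u),4,c,-1)
r=R.from_quat(s["tool_rot"])
dot(s["ee_pos"],(0,0,255))
for y in(-.015,.015): dot(s["ee_pos"]+r.apply([0,y,0]),(0,255,255)); dot(s["ee_pos"]+r.apply([0,y,-.07]),(0,255,0))
for x in(-.118,.118):
  for y in(-.038,.038): dot(world(x,y,.06),(255,0,255))
cv2.imwrite("pics/c4.png",big); print(big.shape, arm.state()["t"],arm.state()["ee_pos"],arm.state()["joints"])
print(s["width"],np.round(g["pose"],3).tolist())
E
```

```text
(575, 700, 3) 3.5 [0.52382529 0.04003443 0.06754132] [-7.39061689e-02  9.84090608e-02  1.89391194e+00  1.10175491e-05
  1.14748477e+00 -3.19273919e-01]
0.0003904223823550663 [[0.365, -0.717, 0.594, 1.209], [0.931, 0.27, -0.246, -0.313], [0.016, 0.643, 0.766, 0.875], [0.0, 0.0, 0.0, 1.0]]
```

View pics/c4.png

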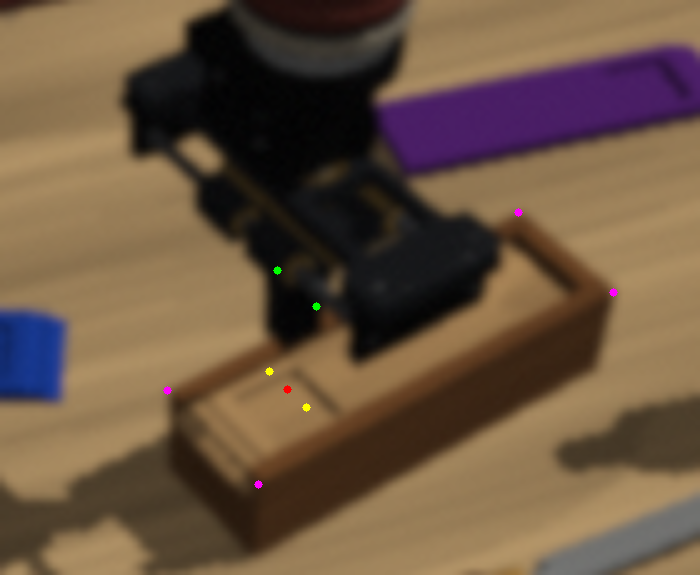

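```bash
python3 - <<'E'
from h import *
s=arm.state(); g=arm.grab_frame("scene"); f=arm.grab_frame("top")
p0=np.array([.1804,.5984,.184]); r0=R.from_quat([.145856,.989306,0,0]); r=R.from_quat(s["tool_rot"])
print("start tips",[proj(g,p0+r0.apply([0,y,0])).round(0) for y in(-.0585,-.0435,0,.0435,.0585)])
def draw(im,o,sc,fr,p,r,body=True):
    big=cv2.resize(im,None,fx=sc,fy=sc,interpolation=cv2.INTER_CUBIC)
    def box(x,y,z0,z1,c):
        for a in[(z0,z0),(z1,z1)]:
            q=[proj(fr,p+r.apply([i*x,j*y,a[0]])) for i,j in((-1,-1),(1,-1),(1,1),(-1,1))]
            cv2.polylines(big,[np.int32((np.array(q)-o+.5)*sc)],True,c,1)
    box(.0095,.015,-.07,0,(0,255,255)); box(.0375,.095,-.07,-.17,(0,255,0)); return big
a=draw(g["image"][80:215,240:380,::-1].copy(),np.array([240,80]),4,g,s["ee_pos"],r)
b=cv2.resize(cv2.imread("pics/scene0.png")[0:40,380:560],None,fx=4,fy=4)
b2=draw(cv2.imread("pics/scene0.png")[0:60,395:455],np.array([395,0]),4,g,p0,r0)
out=np.zeros((540,800,3),np.uint8); out[:,:560]=a; out[:240,560:800]=b2
t=draw(f["image"][180:255,210:270,::-1].copy(),np.array([210,180]),4,f,s["ee_pos"],r); out[240:540,560:800]=t
cv2.imwrite("pics/c5.png",out)
E
```

```text
start tips [array([412.,  30.]), array([417.,  30.]), array([431.,  29.]), array([445.,  29.]), array([449.,  29.])]
```

View pics/c5.png

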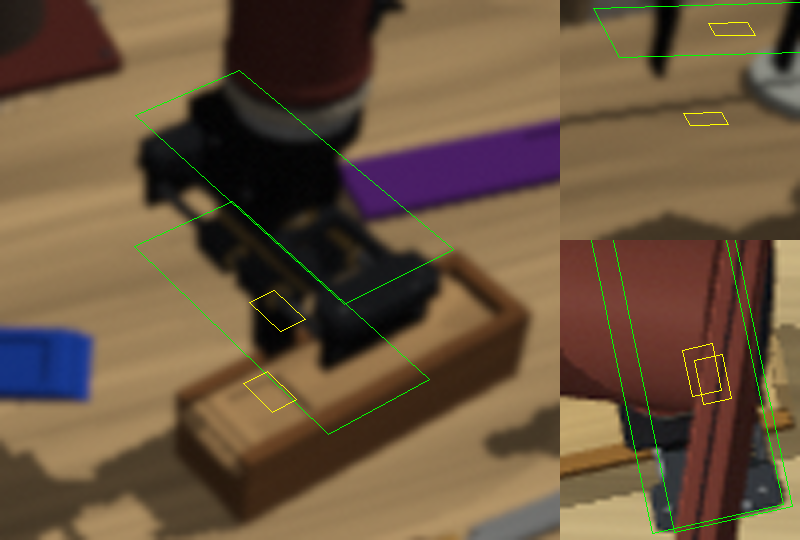

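The gripper drawn in the picture sits about 12 px higher than the reported TCP projects, though it agrees laterally in the top view. The lower fingers may not be drawn, or the height may be off. I'll descend in small steps and let the force decide, starting at a height that touches nothing.

>>> arm_command([
  [0,0,0.5,0,0,0,0],
  [0,0,1.0,0,0,0,0],
  [0,0,1.4,0,0,0,0],
  [0,0,1.65,0,0,0,0],
  [0,0,1.65,0,0,0,0],
])

```text
t: 4.22
ee_pos: [0.5228, 0.04, 0.0497]
tool_rot: [0.615, 0.788, -0.0, -0.0]
ft_force: [-0.2, -0.6, 0.2]
width: 0.0006
finger_force: 0.0
```

```bash
python3 - <<'E'
from h import *
s=arm.state(); print(s["t"],s["ee_pos"],own(s["ee_pos"]).round(4),s["width"],s["ft_force"].round(2)); 
g=arm.grab_frame("scene"); s=arm.state(); print(s["ee_pos"],s["ft_force"].round(2),delta(-.072,-.0005,.0500))
r=R.from_quat(s["tool_rot"])
big=cv2.resize(g["image"][110:215,260:390,::-1],None,fx=5,fy=5,interpolation=cv2.INTER_CUBIC)
cv2.imwrite("pics/c6.png",big)
E
```

```text
4.225 [0.52277079 0.03998183 0.04965349] [-0.072  -0.0003  0.0497] 0.0005955824031237249 [-0.24 -0.6   0.19]
[0.52296051 0.03997206 0.0499105 ] [-0.09  0.34  0.58] (array([ 0.01,  0.  , -0.01]), array([-0.0002, -0.0001, -0.0001]))
```

View pics/c6.png

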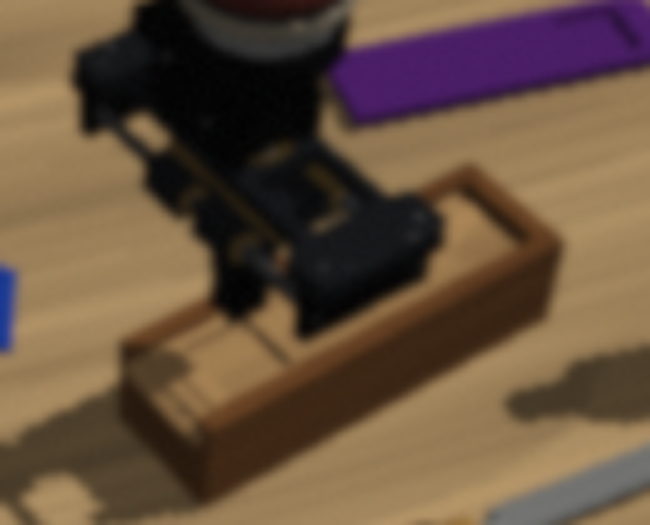

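The finger tip shows at about px (307,174), above the far rim, and the recess is fully visible, so the fingers don't seem to be in it. A slow sideways pull at this height will settle it: a true hook moves the lid about 4 mm, otherwise nothing happens.

>>> arm_command([
  [-0.4,0,-0.03,0,0,0,0],
  [-0.8,0,-0.03,0,0,0,0],
  [-1.0,0,-0.03,0,0,0,0],
  [-1.1,0,-0.03,0,0,0,0],
  [-1.2,0,-0.03,0,0,0,0],
  [-1.3,0,-0.03,0,0,0,0],
  [-1.4,0,-0.03,0,0,0,0],
  [-1.5,0,-0.03,0,0,0,0],
])

```text
t: 5.28
ee_pos: [0.5267, 0.0254, 0.0503]
tool_rot: [0.615, 0.788, -0.0, 0.0]
ft_force: [0.2, -0.1, -0.5]
width: 0.0005
finger_force: 0.0
```

```bash
python3 - <<'E'
from h import *
s=arm.state(); print(s["t"],own(s["ee_pos"]).round(4),s["ft_force"].round(2))
g=arm.grab_frame("scene"); a=np.array(g["image"])
fs=cv2.cvtColor(cv2.imread("pics/scene0.png"),cv2.COLOR_BGR2RGB)
for n in("lid_recess","lid_center","case_mouth","case"):
    for d in arm.place_of(n,"scene")[:4]: print(n,np.round(d["uv"],1),round(d["conf"],2))
o,d=ray(g,[307,173.6]); # z where ray passes nearest the tcp column
t=np.dot((np.array([.5229,.04])-o[:2]),d[:2])/np.dot(d[:2],d[:2]); print("ray point",o+t*d)
E
```

```text
5.275 [-0.0871 -0.0005  0.0503] [ 0.23 -0.08 -0.53]
lid_recess [385.9 249. ] 0.78
lid_recess [246.6 167.2] 0.71
lid_recess [307.  182.2] 0.58
lid_center [326.1 174.3] 0.96
lid_center [358.8 117.9] 0.88
lid_center [223.1 171.3] 0.73
lid_center [406.4 267.2] 0.72
case_mouth [292.2 189.5] 0.69
case [326.2 182.9] 0.88
ray point [0.52270322 0.03961673 0.08057553]
```

```bash
python3 - <<'E'
from h import *
g=arm.grab_frame("scene"); f=arm.grab_frame("top")
for fr,n in((g,"scene"),(f,"top")):
    print(n,"recess proj -72,-77:",proj(fr,world(-.072,0,.049)).round(1),proj(fr,world(-.0775,0,.049)).round(1),"tcp",proj(fr,arm.state()["ee_pos"]).round(1),proj(fr,arm.state()["ee_pos"]+[0,0,.031]).round(1))
    print([(np.round(d["uv"],1),round(d["conf"],2)) for d in arm.place_of("lid_recess",n)])
# gray profile along own x axis at y=+-0.014, z=.053 in scene, before/now
o=cv2.imread("pics/scene0.png").mean(2).astype(np.float32); b=np.float32(g["image"].mean(2))
xs=np.arange(-.13,-.04,.003)
for y in(-.017,.017):
    uv=np.float32([proj(g,world(x,y,.053)) for x in xs])
    for im in(o,b): print(y,cv2.remap(im,uv[:,None,0].copy(),uv[:,None,1].copy(),1).ravel().round().astype(int).tolist())
# darkest-column scan: black finger pixels near TCP column
for k in range(0,60,4):
    p=arm.state()["ee_pos"]+[0,0,k/1000]; u=proj(g,p).round().astype(int); print(k,u,int(b[u[1],u[0]]),end=' | ')
E
```

```text
scene recess proj -72,-77: [306.3 182.1] [304.6 183.1] tcp [301.8 184.4] [302.4 175.9]
[(array([387.1, 249.3]), 0.83), (array([376.7, 118. ]), 0.73), (array([308.9, 183.2]), 0.65), (array([246.5, 165.4]), 0.62), (array([343.3, 226.5]), 0.49)]
top recess proj -72,-77: [248.5 215.5] [250.5 215.1] tcp [253.9 214.1] [252.9 213.1]
[(array([288.6, 268.4]), 0.91), (array([125.5, 288.2]), 0.81), (array([217., 137.]), 0.6)]
-0.017 [24, 37, 61, 79, 83, 78, 81, 92, 95, 92, 97, 104, 106, 104, 101, 99, 100, 100, 101, 101, 101, 102, 103, 101, 95, 82, 75, 83, 93, 96]
-0.017 [28, 42, 68, 88, 93, 86, 90, 102, 106, 103, 108, 115, 118, 115, 112, 110, 110, 111, 112, 112, 113, 113, 114, 112, 105, 89, 81, 86, 96, 100]
0.017 [44, 41, 59, 79, 85, 82, 86, 97, 100, 98, 102, 110, 112, 109, 102, 97, 95, 95, 95, 96, 96, 95, 96, 95, 92, 86, 81, 87, 98, 103]
0.017 [49, 41, 51, 63, 66, 69, 81, 100, 109, 109, 113, 122, 124, 121, 113, 107, 106, 102, 96, 89, 89, 87, 87, 85, 82, 74, 73, 85, 94, 82]
0 [302 184] 122 | 4 [302 183] 122 | 8 [302 182] 122 | 12 [302 181] 123 | 16 [302 180] 121 | 20 [302 179] 116 | 24 [302 178] 107 | 28 [302 177] 83 | 32 [302 176] 52 | 36 [303 175] 35 | 40 [303 173] 6 | 44 [303 172] 5 | 48 [303 171] 4 | 52 [303 170] 5 | 56 [303 169] 4 |
```

Comparing grey profiles shows that the lid has not moved. Along the tool axis the finger's dark pixels start about 30 mm above the reported TCP, so the tips really are about 30 mm or more higher than reported. I'll go back over the recess, lower with margin and measure again.

>>> arm_command([
  [0.8,0,0,0,0,0,0],
  [1.5,0,0,0,0,0,0],
  [1.5,0,0.8,0,0,0,0],
  [1.5,0,1.6,0,0,0,0],
  [1.5,0,2.2,0,0,0,0],
  [1.5,0,2.2,0,0,0,0],
])

```text
t: 6.48
ee_pos: [0.5223, 0.0399, 0.0274]
tool_rot: [0.615, 0.788, -0.0, -0.001]
ft_force: [0.5, 0.7, -0.2]
width: 0.0005
finger_force: 0.0
```

```bash
cat >> h.py <<'E'
def tipfit(g,s):
    b=np.float32(g["image"].max(2)); p=s["ee_pos"]; r=R.from_quat(s["tool_rot"])
    def edge(u0,v0):  # lowest dark pixel (sub-pixel) going down column u0 starting at v0
        col=b[:,u0]; v=v0
        while col[v]<55 and v<v0+40: v+=1
        return v
    for k in(.020,.025,.030,.035,.040,.045):
        q=np.array([proj(g,p+r.apply([i*.0095,j*.015,-k])) for i,j in((-1,-1),(1,-1),(1,1),(-1,1))])
        print(k,q.round(1).tolist())
    c=proj(g,p+[0,0,.06]).astype(int)
    print("edges",[(u,edge(u,c[1])) for u in range(c[0]-9,c[0]+10)])
E
python3 - <<'E'
from h import *
g=arm.grab_frame("scene"); s=arm.state(); print(s["t"],own(s["ee_pos"]).round(4),s["ft_force"].round(2)); tipfit(g,s)
cv2.imwrite("pics/c7.png",cv2.resize(g["image"][140:210,270:360,::-1],None,fx=8,fy=8,interpolation=cv2.INTER_CUBIC))
E
```

```text
6.525 [-0.0721 -0.0002  0.0279] [ 0.04 -0.81  0.15]
0.02 [[299.8, 180.5], [305.7, 177.5], [312.9, 184.5], [306.9, 187.7]]
0.025 [[299.9, 179.2], [305.8, 176.1], [313.0, 183.2], [307.1, 186.4]]
0.03 [[300.0, 177.8], [305.9, 174.8], [313.2, 181.9], [307.2, 185.0]]
0.035 [[300.1, 176.5], [306.0, 173.4], [313.3, 180.5], [307.3, 183.7]]
0.04 [[300.2, 175.1], [306.1, 172.0], [313.5, 179.1], [307.4, 182.3]]
0.045 [[300.3, 173.7], [306.3, 170.6], [313.6, 177.8], [307.6, 180.9]]
edges [(298, np.int64(171)), (299, np.int64(171)), (300, np.int64(171)), (301, np.int64(171)), (302, np.int64(176)), (303, np.int64(178)), (304, np.int64(178)), (305, np.int64(179)), (306, np.int64(180)), (307, np.int64(179)), (308, np.int64(179)), (309, np.int64(178)), (310, np.int64(178)), (311, np.int64(177)), (312, np.int64(175)), (313, np.int64(174)), (314, np.int64(171)), (315, np.int64(171)), (316, np.int64(175))]
```

View pics/c7.png

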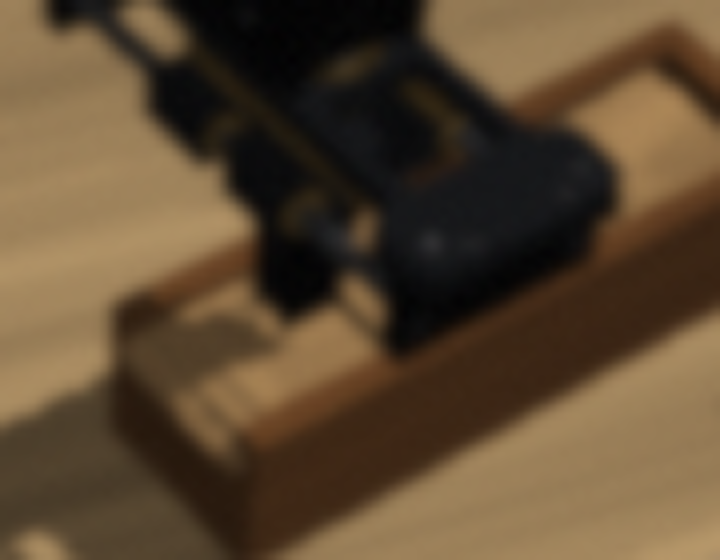

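The tip corner shows at px (306,179), over the recess column. With a finger narrower than my box, that puts the tip about 40 mm above the reported z. I'll step down with force readings.

>>> arm_command([
  [0,0,0.5,0,0,0,0],
  [0,0,0.9,0,0,0,0],
  [0,0,1.1,0,0,0,0],
  [0,0,1.1,0,0,0,0],
])

```text
t: 7.02
ee_pos: [0.5229, 0.04, 0.0171]
tool_rot: [0.615, 0.788, -0.0, -0.0]
ft_force: [0.1, 0.1, 0.5]
width: 0.0003
finger_force: 0.0
```

```bash
python3 - <<'E'
from h import *
g=arm.grab_frame("scene"); s=arm.state(); print(s["t"],own(s["ee_pos"]).round(4),s["ft_force"].round(2)); tipfit(g,s)
E
```

```text
7.075 [-0.0721 -0.0005  0.0173] [0.11 0.26 0.26]
0.02 [[299.7, 183.4], [305.5, 180.3], [312.7, 187.4], [306.8, 190.6]]
0.025 [[299.8, 182.1], [305.6, 179.0], [312.8, 186.1], [306.9, 189.3]]
0.03 [[299.8, 180.7], [305.7, 177.7], [313.0, 184.8], [307.0, 187.9]]
0.035 [[299.9, 179.4], [305.9, 176.3], [313.1, 183.4], [307.1, 186.6]]
0.04 [[300.0, 178.1], [306.0, 175.0], [313.2, 182.1], [307.3, 185.2]]
0.045 [[300.1, 176.7], [306.1, 173.6], [313.4, 180.7], [307.4, 183.9]]
edges [(298, np.int64(174)), (299, np.int64(174)), (300, np.int64(174)), (301, np.int64(174)), (302, np.int64(175)), (303, np.int64(182)), (304, np.int64(183)), (305, np.int64(183)), (306, np.int64(183)), (307, np.int64(183)), (308, np.int64(182)), (309, np.int64(181)), (310, np.int64(180)), (311, np.int64(180)), (312, np.int64(179)), (313, np.int64(174)), (314, np.int64(174)), (315, np.int64(174)), (316, np.int64(181))]
```

>>> arm_command([
  [0,0,0.1,0,0,0,0],
  [0,0,0.2,0,0,0,0],
  [0,0,0.2,0,0,0,0],
])

```text
t: 7.45
ee_pos: [0.523, 0.04, 0.0153]
tool_rot: [0.615, 0.788, -0.0, -0.0]
ft_force: [-0.1, 0.3, -0.4]
width: 0.0005
finger_force: 0.0
```

>>> arm_command([
  [0,0,0.1,0,0,0,0],
  [0,0,0.1,0,0,0,0],
])

```text
t: 7.7
ee_pos: [0.523, 0.04, 0.0142]
tool_rot: [0.615, 0.788, -0.0, -0.0]
ft_force: [-0.3, 0.1, -0.2]
width: 0.0003
finger_force: 0.0
```

>>> arm_command([
  [0,0,0.1,0,0,0,0],
  [0,0,0.1,0,0,0,0],
])

```text
t: 7.95
ee_pos: [0.5229, 0.04, 0.0132]
tool_rot: [0.615, 0.788, -0.0, -0.0]
ft_force: [0.1, -0.7, 0.1]
width: 0.0004
finger_force: 0.0
```

>>> arm_command([
  [0,0,0.1,0,0,0,0],
  [0,0,0.1,0,0,0,0],
])

```text
t: 8.2
ee_pos: [0.523, 0.04, 0.0122]
tool_rot: [0.615, 0.788, -0.0, -0.0]
ft_force: [-0.3, 0.5, 0.3]
width: 0.0002
finger_force: 0.0
```

>>> arm_command([
  [0,0,0.1,0,0,0,0],
  [0,0,0.1,0,0,0,0],
])

```text
t: 8.45
ee_pos: [0.523, 0.04, 0.0113]
tool_rot: [0.615, 0.788, -0.0, -0.0]
ft_force: [-0.9, -0.7, 0.7]
width: 0.0006
finger_force: 0.0
```

```bash
python3 - <<'E'
from h import *
g=arm.grab_frame("scene"); s=arm.state(); print(s["t"],own(s["ee_pos"]).round(4),s["ft_force"].round(2)); tipfit(g,s)
E
```

```text
8.5 [-0.0721 -0.0005  0.0113] [ 0.44 -0.25 -0.15]
0.02 [[299.5, 185.0], [305.4, 181.9], [312.5, 189.0], [306.6, 192.1]]
0.025 [[299.6, 183.7], [305.5, 180.6], [312.6, 187.7], [306.8, 190.8]]
0.03 [[299.7, 182.3], [305.6, 179.3], [312.8, 186.4], [306.9, 189.5]]
0.035 [[299.8, 181.0], [305.7, 177.9], [312.9, 185.0], [307.0, 188.2]]
0.04 [[299.9, 179.7], [305.8, 176.6], [313.1, 183.7], [307.1, 186.9]]
0.045 [[300.0, 178.3], [306.0, 175.2], [313.2, 182.3], [307.2, 185.5]]
edges [(297, np.int64(176)), (298, np.int64(176)), (299, np.int64(176)), (300, np.int64(176)), (301, np.int64(176)), (302, np.int64(183)), (303, np.int64(184)), (304, np.int64(185)), (305, np.int64(185)), (306, np.int64(184)), (307, np.int64(184)), (308, np.int64(183)), (309, np.int64(183)), (310, np.int64(182)), (311, np.int64(181)), (312, np.int64(179)), (313, np.int64(179)), (314, np.int64(176)), (315, np.int64(176))]
```

>>> arm_command([
  [0,0,0.07,0,0,0,0],
  [0,0,0.07,0,0,0,0],
])

```text
t: 8.75
ee_pos: [0.5232, 0.04, 0.0108]
tool_rot: [0.615, 0.788, 0.0, 0.0]
ft_force: [-0.4, -0.0, 3.0]
width: 0.0004
finger_force: 0.9
```

>>> arm_command([
  [0,0,0.07,0,0,0,0],
  [0,0,0.07,0,0,0,0],
])

```text
t: 9.0
ee_pos: [0.5232, 0.04, 0.0108]
tool_rot: [0.615, 0.788, -0.0, 0.0]
ft_force: [-3.0, 0.2, 7.1]
width: 0.0003
finger_force: 3.9
```

>>> arm_command([
  [0,0,0.07,0,0,0,0],
  [0,0,0.07,0,0,0,0],
])

```text
t: 9.25
ee_pos: [0.5232, 0.04, 0.0107]
tool_rot: [0.615, 0.788, -0.0, -0.0]
ft_force: [-5.7, 0.5, 13.7]
width: 0.0002
finger_force: 6.7
```

Contact: at reported z 0.0108 the tip sits on the recess floor (0.049), so the reported height is about 38 mm too low. I'll release that press now, backing off to about 1 mm above the floor, and start the pull gently.

>>> arm_command([
  [0,0,-0.29,0,0,0,0],
  [0,0,-0.29,0,0,0,0],
])

```text
t: 9.5
ee_pos: [0.5232, 0.0399, 0.0122]
tool_rot: [0.615, 0.788, 0.0, 0.0]
ft_force: [-0.4, 0.0, -0.3]
width: 0.0005
finger_force: 0.0
```

```bash
python3 - <<'E'
from h import *
s=arm.state(); print(s["t"],own(s["ee_pos"]).round(4),s["ft_force"].round(2)); print(delta(-.072,-.0005,.0119))
E
```

```text
9.5 [-0.0722 -0.0007  0.0122] [-0.42  0.02 -0.3 ]
(array([ 0.02, -0.02,  0.03]), array([ 0.0005,  0.0002, -0.0001]))
```

>>> arm_command([
  [-0.4,0,0.03,0,0,0,0],
  [-0.8,0,0.03,0,0,0,0],
  [-1.0,0,0.03,0,0,0,0],
  [-1.2,0,0.03,0,0,0,0],
  [-1.4,0,0.03,0,0,0,0],
  [-1.6,0,0.03,0,0,0,0],
  [-1.8,0,0.03,0,0,0,0],
  [-2.0,0,0.03,0,0,0,0],
])

```text
t: 10.5
ee_pos: [0.5279, 0.0205, 0.0118]
tool_rot: [0.615, 0.788, 0.0, 0.0]
ft_force: [-0.1, 0.9, -0.4]
width: 0.0006
finger_force: 0.2
```

```bash
python3 - <<'E'
from h import *
g=arm.grab_frame("scene"); s=arm.state(); print(s["t"],own(s["ee_pos"]).round(4),s["ft_force"].round(2))
o=cv2.imread("pics/scene0.png").mean(2).astype(np.float32); b=np.float32(g["image"].mean(2))
xs=np.arange(-.15,-.08,.003)
for y in(-.017,0,.017):
    uv=np.float32([proj(g,world(x,y,.053)) for x in xs])
    for im in(o,b): print(y,cv2.remap(im,uv[:,None,0].copy(),uv[:,None,1].copy(),1).ravel().round().astype(int).tolist())
E
```

```text
10.55 [-0.0925 -0.0006  0.0119] [ 0.7   0.12 -0.49]
-0.017 [51, 47, 38, 29, 24, 23, 23, 27, 45, 67, 82, 81, 78, 84, 94, 94, 92, 99, 106, 106, 103, 100, 99, 100]
-0.017 [58, 54, 46, 43, 61, 85, 96, 95, 95, 105, 111, 109, 109, 116, 122, 120, 115, 111, 111, 111, 112, 111, 112, 109]
0 [55, 51, 42, 31, 25, 24, 23, 27, 42, 64, 81, 84, 81, 89, 100, 99, 98, 105, 111, 113, 112, 111, 110, 110]
0 [63, 59, 50, 41, 44, 56, 62, 63, 63, 62, 63, 66, 66, 66, 64, 56, 37, 19, 8, 6, 5, 7, 7, 10]
0.017 [66, 70, 73, 75, 71, 65, 54, 42, 45, 66, 83, 85, 82, 90, 100, 100, 98, 105, 112, 112, 106, 100, 95, 96]
0.017 [76, 80, 82, 83, 75, 67, 65, 65, 64, 64, 63, 62, 62, 64, 67, 73, 76, 69, 49, 27, 13, 9, 9, 14]
```

The lid follows: its front edge has shifted about 12 mm, and the force is negligible. I'll keep pulling, straight and level.

>>> arm_command([
  [-0.4,0,0,0,0,0,0],
  [-0.8,0,0,0,0,0,0],
  [-1.2,0,0,0,0,0,0],
  [-1.6,0,0,0,0,0,0],
  [-2.0,0,0,0,0,0,0],
  [-2.4,0,0,0,0,0,0],
  [-2.8,0,0,0,0,0,0],
  [-3.2,0,0,0,0,0,0],
  [-3.6,0,0,0,0,0,0],
  [-4.0,0,0,0,0,0,0],
])

```text
t: 11.8
ee_pos: [0.5377, -0.0185, 0.0119]
tool_rot: [0.615, 0.788, -0.0, 0.0]
ft_force: [-0.2, 0.6, -0.0]
width: 0.0007
finger_force: 0.3
```

```bash
python3 - <<'E'
from h import *
g=arm.grab_frame("scene"); f=arm.grab_frame("top"); s=arm.state(); print(s["t"],own(s["ee_pos"]).round(4),s["ft_force"].round(2),delta(-.17,-.0005,.0118))
for n in("lid_center","lid_recess","case_mouth","case"):
  print(n,"exp",[proj(q,world(*p)).round(1) for q in(g,f) for p in[dict(lid_center=(-.061,0,.0485),lid_recess=(-.122,0,.049),case_mouth=(-.118,0,.044),case=(0,0,0))[n]]],[(np.round(d["uv"],0).tolist(),round(d["conf"],2)) for c in("scene","top") for d in arm.place_of(n,c)[:4]])
E
```

```text
11.9 [-0.1327 -0.0006  0.0118] [-0.2   0.11 -0.17] (array([-3.73, -0.  ,  0.01]), array([ 0.    ,  0.0003, -0.0004]))
lid_center exp [array([309.7, 180.5]), array([244.5, 216.4])] [([309.0, 181.0], 0.9), ([404.0, 262.0], 0.7), ([222.0, 174.0], 0.63), ([144.0, 291.0], 0.91), ([214.0, 116.0], 0.77), ([313.0, 274.0], 0.7), ([244.0, 215.0], 0.56)]
lid_recess exp [array([290.5, 190.5]), array([266.6, 211.6])] [([386.0, 249.0], 0.94), ([377.0, 118.0], 0.9), ([292.0, 191.0], 0.88), ([243.0, 167.0], 0.85), ([126.0, 289.0], 0.93), ([220.0, 137.0], 0.74), ([290.0, 268.0], 0.56)]
case_mouth exp [array([291.7, 191.1]), array([265.2, 212.1])] [([293.0, 191.0], 0.88)]
case exp [array([326.5, 183.4]), array([225.2, 222.4])] [([326.0, 184.0], 0.75), ([404.0, 182.0], 0.65), ([228.0, 222.0], 0.82)]
```

Lid and case are both where I expect them. I'll continue 71 mm to put the recess about 80 mm outside.

>>> arm_command([
  [-0.4,0,0,0,0,0,0],
  [-0.8,0,0,0,0,0,0],
  [-1.2,0,0,0,0,0,0],
  [-1.6,0,0,0,0,0,0],
  [-2.0,0,0,0,0,0,0],
  [-2.4,0,0,0,0,0,0],
  [-2.8,0,0,0,0,0,0],
  [-3.2,0,0,0,0,0,0],
  [-3.6,0,0,0,0,0,0],
  [-4.0,0,0,0,0,0,0],
])

```text
t: 13.55
ee_pos: [0.5473, -0.0573, 0.0118]
tool_rot: [0.615, 0.788, -0.0, -0.0]
ft_force: [-0.7, 0.0, -1.5]
width: 0.0003
finger_force: 0.2
```

>>> arm_command([
  [-0.4,0,0,0,0,0,0],
  [-0.8,0,0,0,0,0,0],
  [-1.2,0,0,0,0,0,0],
  [-1.6,0,0,0,0,0,0],
  [-2.0,0,0,0,0,0,0],
  [-2.4,0,0,0,0,0,0],
  [-2.8,0,0,0,0,0,0],
  [-3.1,0,0,0,0,0,0],
  [-3.1,0,0,0,0,0,0],
])

```text
t: 14.68
ee_pos: [0.555, -0.0874, 0.0119]
tool_rot: [0.615, 0.788, -0.0, 0.0]
ft_force: [0.7, 0.1, 0.2]
width: 0.0006
finger_force: 0.0
```

```bash
python3 - <<'E'
from h import *
g=arm.grab_frame("scene"); f=arm.grab_frame("top"); s=arm.state(); o=own(s["ee_pos"]); print(s["t"],o.round(4),s["ft_force"].round(2))
rx=o[0]-.0095+.0-.0005+.020-.0095*0
print("rx",rx)
for n,p in dict(lid_center=(rx+.061-.0,0,.0485),lid_recess=(rx,0,.049),case_mouth=(-.118,0,.044),case=(0,0,0)).items():
  print(n,"exp",[proj(q,world(*p)).round(1) for q in(g,f)],[(np.round(d["uv"],0).tolist(),round(d["conf"],2)) for c in("scene","top") for d in arm.place_of(n,c)[:4]])
E
```

```text
14.775 [-0.2032 -0.0006  0.0119] [ 0.23  0.25 -0.81]
rx -0.19319545612460806
lid_center exp [array([287.2, 192.4]), array([270.3, 210.8])] [([406.0, 264.0], 0.94), ([222.0, 169.0], 0.83), ([362.0, 120.0], 0.56), ([287.0, 192.0], 0.55), ([213.0, 118.0], 0.91), ([144.0, 292.0], 0.84), ([314.0, 276.0], 0.68), ([270.0, 210.0], 0.58)]
lid_recess exp [array([266.9, 202.9]), array([292.3, 205.9])] [([270.0, 203.0], 0.95), ([388.0, 248.0], 0.88), ([381.0, 116.0], 0.59), ([244.0, 167.0], 0.58), ([216.0, 138.0], 0.74), ([292.0, 207.0], 0.59), ([124.0, 293.0], 0.55)]
case_mouth exp [array([291.7, 191.1]), array([265.2, 212.1])] [([294.0, 190.0], 0.8), ([270.0, 202.0], 0.42), ([264.0, 210.0], 0.79)]
case exp [array([326.5, 183.4]), array([225.2, 222.4])] [([325.0, 183.0], 0.74), ([96.0, 291.0], 0.22), ([226.0, 223.0], 0.8)]
```

The lid centre is about 14 mm outside the mouth and the case hasn't moved. Next I'll unhook, rise, open the fingers and come down astride the lid at own x ≈ -0.142.

>>> arm_command([
  [0.4,0,0,0,0,0,0],
  [0.5,0,0,0,0,0,0],
  [0.5,0,-1,0,0,0,0],
  [0.5,0,-3,0,0,0,0],
  [2,0,-3.5,0,0,0,8.7],
  [4,0,-3.5,0,0,0,8.7],
  [6.1,0,-3.5,0,0,0,8.7],
  [6.1,0,-3.5,0,0,0,8.7],
  [6.1,0,-3.5,0,0,0,8.7],
  [6.1,0,-3.5,0,0,0,8.7],
])

```text
t: 16.42
ee_pos: [0.5401, -0.0282, 0.0467]
tool_rot: [0.615, 0.788, -0.0, -0.0]
ft_force: [1.9, 1.6, 0.5]
width: 0.0523
finger_force: 0.0
```

```bash
python3 - <<'E'
from h import *
s=arm.state(); o=own(s["ee_pos"]); print(s["t"],o.round(4),s["ft_force"].round(2),s["width"]); print(delta(-.142,-.0008,.0066))
E
```

```text
16.425 [-0.1424 -0.0005  0.0467] [1.91 1.59 0.47] 0.05233921399537894
(array([0.04, 0.03, 4.01]), array([-0.0002,  0.0001, -0.0002]))
```

>>> arm_command([
  [0,0,0,0,0,0,8.7],
  [0,0,0,0,0,0,8.7],
  [0,0,0,0,0,0,8.7],
  [0,0,0,0,0,0,8.7],
  [0,0,0,0,0,0,8.7],
])

```text
t: 17.05
ee_pos: [0.54, -0.028, 0.0469]
tool_rot: [0.615, 0.788, 0.0, 0.0]
ft_force: [0.1, 0.8, 0.7]
width: 0.0864
finger_force: 0.0
```

```bash
python3 - <<'E'
from h import *
g=arm.grab_frame("scene"); f=arm.grab_frame("top"); s=arm.state(); o=own(s["ee_pos"]); print(s["t"],o.round(4),s["ft_force"].round(2),s["width"]); print(delta(-.142,-.0008,.0066))
out=np.zeros((500,800,3),np.uint8)
out[:,:500]=cv2.resize(g["image"][140:240,240:340,::-1],None,fx=5,fy=5,interpolation=cv2.INTER_CUBIC)
out[:400,500:]=cv2.resize(f["image"][170:250,250:310,::-1],None,fx=5,fy=5,interpolation=cv2.INTER_CUBIC)
cv2.imwrite("pics/c8.png",out)
E
```

```text
17.15 [-0.1421 -0.0005  0.0468] [-0.07 -0.68  0.05] 0.08720301939892572
(array([0.01, 0.03, 4.02]), array([-0., -0., -0.]))
```

View pics/c8.png

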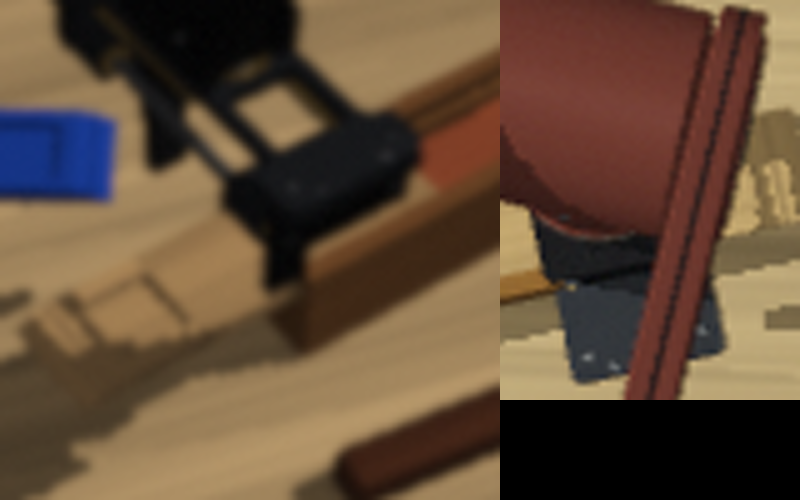

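The picture shows the lid level and mostly out: the recess is at crop (130,310) and the red stone is visible. The open fingers stand astride the lid just in front of the mouth. I'll descend and close softly.

>>> arm_command([
  [-0.2,0.03,1,0,0,0,8.7],
  [-0.2,0.03,2,0,0,0,8.7],
  [-0.2,0.03,3,0,0,0,8.7],
  [-0.2,0.03,3.6,0,0,0,8.7],
  [-0.2,0.03,4.02,0,0,0,8.7],
  [-0.2,0.03,4.02,0,0,0,8.7],
], squeeze=8)

```text
t: 17.9
ee_pos: [0.5406, -0.0297, 0.0063]
tool_rot: [0.615, 0.788, -0.0, -0.0]
ft_force: [0.4, -0.1, -0.1]
width: 0.0872
finger_force: 0.0
```

>>> arm_command([
  [0,0,0,0,0,0,7.2],
  [0,0,0,0,0,0,6.8],
  [0,0,0,0,0,0,6.5],
  [0,0,0,0,0,0,6.4],
  [0,0,0,0,0,0,6.4],
], squeeze=8)

```text
t: 18.52
ee_pos: [0.5408, -0.0298, 0.0067]
tool_rot: [0.615, 0.788, 0.0, 0.0]
ft_force: [-0.0, -0.7, 0.4]
width: 0.0641
finger_force: 0.0
```

>>> arm_command([
  [0,0,0,0,0,0,6.3],
  [0,0,0,0,0,0,6.2],
  [0,0,0,0,0,0,6.1],
  [0,0,0,0,0,0,6.0],
  [0,0,0,0,0,0,6.0],
], squeeze=8)

```text
t: 19.15
ee_pos: [0.5408, -0.0298, 0.0066]
tool_rot: [0.615, 0.788, 0.0, 0.0]
ft_force: [-0.1, -0.3, -0.7]
width: 0.0618
finger_force: 8.0
```

```bash
python3 - <<'E'
from h import *
s=arm.state(); print(s["t"],own(s["ee_pos"]).round(4),s["ft_force"].round(2),s["torque"].round(2),s["width"],s["finger_force"])
E
```

```text
19.15 [-0.1441 -0.0009  0.0066] [-0.13 -0.33 -0.66] [-0.1   0.04 -0.09] 0.06175650184475657 7.999499626457691
```

Gripped at 61.8 mm with no side force. I'll firm up the grip, lift half a millimetre to level the lid in its groove play, then draw it straight out.

>>> arm_command([
  [0,0,0,0,0,0,5.8],
  [0,0,-0.03,0,-0.003,0,5.8],
  [0,0,-0.05,0,-0.006,0,5.8],
  [-0.3,0,-0.05,0,-0.006,0,5.8],
  [-0.7,0,-0.05,0,-0.006,0,5.8],
  [-1.1,0,-0.05,0,-0.006,0,5.8],
  [-1.5,0,-0.05,0,-0.006,0,5.8],
], squeeze=15)

```text
t: 20.02
ee_pos: [0.5445, -0.0447, 0.0071]
tool_rot: [0.615, 0.788, -0.002, 0.002]
ft_force: [0.3, 0.4, -0.2]
width: 0.0616
finger_force: 15.0
```

```bash
python3 - <<'E'
from h import *
s=arm.state(); print(s["t"],own(s["ee_pos"]).round(4),s["ft_force"].round(2),s["torque"].round(2),s["width"],s["finger_force"])
f=arm.grab_frame("top"); g=arm.grab_frame("scene")
print([(np.round(d["uv"],0).tolist(),round(d["conf"],2)) for n in("case","case_mouth","lid_recess") for c in("scene","top") for d in arm.place_of(n,c)[:4]], [proj(g,world(-.208,0,.049)),proj(f,world(-.208,0,.049))])
E
```

```text
20.025 [-0.1595 -0.0008  0.0071] [ 0.31  0.36 -0.22] [-0.04  0.03  0.02] 0.06160634030211566 14.999124705791473
[([325.0, 180.0], 0.79), ([407.0, 186.0], 0.55), ([226.0, 221.0], 0.73), ([294.0, 190.0], 0.95), ([266.0, 212.0], 0.98), ([245.0, 167.0], 0.96), ([380.0, 115.0], 0.9), ([387.0, 248.0], 0.62), ([262.0, 205.0], 0.55), ([297.0, 207.0], 0.9), ([290.0, 265.0], 0.79), ([126.0, 291.0], 0.73), ([218.0, 138.0], 0.68)] [array([261.87784645, 205.51594431]), array([297.60750578, 204.77981289])]
```

Forces are near zero, the lid follows and the case is still. I'll draw it fully clear, compensating for the tiny tool tilt.

>>> arm_command([
  [-0.5,0,0,0,0,0,5.8],
  [-1,0,0.01,0,0,0,5.8],
  [-1.5,0,0.01,0,0,0,5.8],
  [-2,0,0.01,0,0,0,5.8],
  [-2.5,0,0.01,0,0,0,5.8],
  [-3,0,0.02,0,0,0,5.8],
  [-3.5,0,0.02,0,0,0,5.8],
  [-4,0,0.02,0,0,0,5.8],
  [-4.5,0,0.03,0,0,0,5.8],
  [-5,0,0.03,0,0,0,5.8],
])

```text
t: 21.68
ee_pos: [0.5567, -0.0931, 0.0071]
tool_rot: [0.615, 0.788, -0.002, 0.002]
ft_force: [-0.2, -0.5, -0.8]
width: 0.0615
finger_force: 15.0
```

>>> arm_command([
  [-0.5,0,0,0,0,0,5.8],
  [-1,0,0.01,0,0,0,5.8],
  [-1.5,0,0.01,0,0,0,5.8],
  [-2,0,0.01,0,0,0,5.8],
  [-2.5,0,0.01,0,0,0,5.8],
  [-3,0,0.02,0,0,0,5.8],
  [-3.5,0,0.02,0,0,0,5.8],
  [-4,0,0.02,0,0,0,5.8],
  [-4.5,0,0.03,0,0,0,5.8],
  [-5,0,0.03,0,0,0,5.8],
])

```text
t: 22.92
ee_pos: [0.5688, -0.1417, 0.0071]
tool_rot: [0.615, 0.788, -0.002, 0.002]
ft_force: [-0.7, -0.7, -0.8]
width: 0.062
finger_force: 15.0
```

>>> arm_command([
  [-0.6,0,0,0,0,0,5.8],
  [-1.2,0,0,0,0,0,5.8],
  [-1.8,0,0,0,0,0,5.8],
  [-2.4,0,0,0,0,0,5.8],
  [-3,0,0,0,0,0,5.8],
  [-3.6,0,0,0,0,0,5.8],
  [-4.2,0,0,0,0,0,5.8],
  [-4.8,0,0,0,0,0,5.8],
  [-4.8,0,0,0,0.006,0,5.8],
  [-4.8,0,0,0,0.006,0,5.8],
])

```text
t: 24.18
ee_pos: [0.5803, -0.188, 0.0074]
tool_rot: [0.615, 0.788, 0.0, -0.0]
ft_force: [-0.5, 0.7, -0.7]
width: 0.0622
finger_force: 15.0
```

```bash
python3 - <<'E'
from h import *
s=arm.state(); o=own(s["ee_pos"]); print(s["t"],o.round(4),s["ee_pos"],s["ft_force"].round(2),s["torque"].round(2),s["width"],s["finger_force"])
g=arm.grab_frame("scene"); f=arm.grab_frame("top")
x=o[0]+.012
for n,p in dict(lid_center=(x,0,.0485),lid_recess=(x-.061,0,.049),case_mouth=(-.118,0,.044),case=(0,0,0),chisel=(9,0,0)).items():
  print(n,"exp",[proj(q,world(*p)).round(1) for q in(g,f)],[(np.round(d["uv"],0).tolist(),round(d["conf"],2)) for c in("scene","top") for d in arm.place_of(n,c)[:4]])
E
```

```text
24.175 [-0.3071 -0.0008  0.0074] [ 0.58033065 -0.18795309  0.00736717] [-0.47  0.72 -0.73] [-0.08  0.    0.01] 0.062203827182834195 14.99896064400673
lid_center exp [array([231.1, 221.8]), array([329. , 197.9])] [([230.0, 224.0], 0.94), ([359.0, 120.0], 0.91), ([403.0, 265.0], 0.56), ([213.0, 119.0], 0.71), ([330.0, 197.0], 0.61), ([145.0, 290.0], 0.59)]
lid_recess exp [array([208.3, 233.7]), array([350.9, 193.1])] [([210.0, 234.0], 0.95), ([379.0, 117.0], 0.93), ([386.0, 249.0], 0.7), ([246.0, 167.0], 0.56), ([124.0, 290.0], 0.94), ([214.0, 136.0], 0.56), ([239.0, 172.0], 0.19)]
case_mouth exp [array([291.7, 191.1]), array([265.2, 212.1])] [([292.0, 191.0], 0.7), ([268.0, 211.0], 0.73)]
case exp [array([326.5, 183.4]), array([225.2, 222.4])] [([327.0, 183.0], 0.71), ([226.0, 220.0], 0.87)]
chisel exp [array([ 992.5, -175.6]), array([-3235.7,   979.8])] [([338.0, 226.0], 0.6)]
```

The lid is fully out, held level, with 66 mm between its rear end and the case. I'll lower it, slowly near the bench.

>>> arm_command([
  [0,0,0.5,0,0,0,5.8],
  [0,0,1.1,0,0,0,5.8],
  [0,0,1.7,0,0,0,5.8],
  [0,0,2.3,0,0,0,5.8],
  [0,0,2.9,0,0,0,5.8],
  [0,0,3.4,0,0,0,5.8],
  [0,0,3.8,0,0,0,5.8],
  [0,0,4.1,0,0,0,5.8],
  [0,0,4.1,0,0,0,5.8],
])

```text
t: 25.9
ee_pos: [0.5802, -0.1878, -0.0338]
tool_rot: [0.615, 0.788, -0.0, -0.0]
ft_force: [-0.3, 0.2, -1.5]
width: 0.0616
finger_force: 15.0
```

>>> arm_command([
  [0,0,0.07,0,0,0,5.8],
  [0,0,0.07,0,0,0,5.8],
])

```text
t: 26.15
ee_pos: [0.5805, -0.188, -0.0341]
tool_rot: [0.615, 0.788, 0.0, 0.0]
ft_force: [0.5, 1.0, -1.9]
width: 0.0621
finger_force: 15.0
```

>>> arm_command([
  [0,0,0.07,0,0,0,5.8],
  [0,0,0.07,0,0,0,5.8],
])

```text
t: 26.4
ee_pos: [0.5804, -0.1879, -0.035]
tool_rot: [0.615, 0.788, 0.0, 0.0]
ft_force: [0.6, -0.3, -0.8]
width: 0.0617
finger_force: 15.0
```

>>> arm_command([
  [0,0,0.07,0,0,0,5.8],
  [0,0,0.07,0,0,0,5.8],
])

```text
t: 26.65
ee_pos: [0.5804, -0.1879, -0.0357]
tool_rot: [0.615, 0.788, -0.0, 0.0]
ft_force: [-0.0, -0.6, -0.3]
width: 0.0616
finger_force: 15.0
```

>>> arm_command([
  [0,0,0.06,0,0,0,5.8],
  [0,0,0.06,0,0,0,5.8],
])

```text
t: 26.9
ee_pos: [0.5804, -0.1879, -0.0362]
tool_rot: [0.615, 0.788, 0.0, 0.0]
ft_force: [-0.5, 0.4, -0.8]
width: 0.0617
finger_force: 15.0
```

>>> arm_command([
  [0,0,0.05,0,0,0,5.8],
  [0,0,0.05,0,0,0,5.8],
])

```text
t: 27.15
ee_pos: [0.5804, -0.1879, -0.0368]
tool_rot: [0.615, 0.788, 0.0, 0.0]
ft_force: [-0.7, 0.4, 0.1]
width: 0.0618
finger_force: 15.0
```

>>> arm_command([
  [0,0,0.04,0,0,0,5.8],
  [0,0,0.04,0,0,0,5.8],
])

```text
t: 27.4
ee_pos: [0.5805, -0.188, -0.0369]
tool_rot: [0.615, 0.788, 0.0, 0.0]
ft_force: [-1.6, 1.0, 2.5]
width: 0.0618
finger_force: 15.0
```

The lid rests on the bench (2.5 N). I'll release and rise straight up.

>>> arm_command([
  [0,0,-0.02,0,0,0,5.8],
  [0,0,-0.03,0,0,0,6.3],
  [0,0,-0.03,0,0,0,6.6],
  [0,0,-0.03,0,0,0,7.5],
  [0,0,-0.03,0,0,0,8.7],
  [0,0,-0.03,0,0,0,8.7],
  [0,0,-0.03,0,0,0,8.7],
  [0,0,-0.03,0,0,0,8.7],
])

```text
t: 28.4
ee_pos: [0.5804, -0.1879, -0.0369]
tool_rot: [0.615, 0.788, 0.0, -0.0]
ft_force: [-0.6, 0.3, -1.1]
width: 0.0866
finger_force: 0.0
```

>>> arm_command([
  [0,0,-0.5,0,0,0,8.7],
  [0,0,-1.5,0,0,0,8.7],
  [0,0,-3.5,0,0,0,8.7],
  [0,0,-6.5,0,0,0,8.7],
  [0,0,-10,0,0,0,8.7],
  [0,0,-14,0,0,0,8.7],
  [0,0,-18,0,0,0,8.7],
  [0,0,-18,0,0,0,8.7],
])

```text
t: 29.4
ee_pos: [0.5836, -0.1894, 0.1498]
tool_rot: [0.615, 0.788, 0.001, 0.005]
ft_force: [0.4, 0.4, -0.7]
width: 0.0871
finger_force: 0.0
```

```bash
python3 - <<'E'
from h import *
s=arm.state(); o=own(s["ee_pos"]); print(s["t"],o.round(4),s["ee_pos"],s["ft_force"].round(2),s["width"])
g=arm.grab_frame("scene"); f=arm.grab_frame("top"); save(g,"end_s")
x=-.295
for n,p in dict(lid_center=(x,0,.0045),lid_recess=(x-.061,0,.005),case_mouth=(-.118,0,.044),case=(0,0,0)).items():
  print(n,"exp",[proj(q,world(*p)).round(1) for q in(g,f)],[(np.round(d["uv"],0).tolist(),round(d["conf"],2)) for c in("scene","top") for d in arm.place_of(n,c)[:4]])
# lid outline: grey along across-width and length lines
b=np.float32(g["image"].mean(2))
for lab,pts in(("y",[(x+.03,y) for y in np.arange(-.045,.046,.005)]),("x",[(a,0) for a in np.arange(-.42,-.17,.006)])):
    uv=np.float32([proj(g,world(a,c,.009)) for a,c in pts]); print(lab,cv2.remap(b,uv[:,None,0].copy(),uv[:,None,1].copy(),1).ravel().round().astype(int).tolist())
# case pixel difference vs start
o0=cv2.imread("pics/scene0.png").mean(2); print("case diff",np.abs(o0-b)[160:210,310:375].mean(), [np.abs(o0-np.roll(b,sh,1))[150:200,330:375].mean().round(2) for sh in(-1,0,1)])
E
```

```text
29.4 [-0.3093 -0.0036  0.1498] [ 0.58359569 -0.18940366  0.14978787] [ 0.36  0.38 -0.68] 0.08706873829531128
lid_center exp [array([232.4, 232.9]), array([327.5, 199.9])] [([224.0, 171.0], 0.98), ([404.0, 265.0], 0.79), ([358.0, 121.0], 0.78), ([231.0, 235.0], 0.58), ([146.0, 290.0], 0.83), ([212.0, 118.0], 0.83), ([328.0, 200.0], 0.76)]
lid_recess exp [array([210.4, 244.6]), array([348.7, 195.3])] [([243.0, 168.0], 0.97), ([378.0, 117.0], 0.83), ([212.0, 246.0], 0.7), ([387.0, 250.0], 0.65), ([215.0, 138.0], 0.87), ([126.0, 290.0], 0.71)]
case_mouth exp [array([291.7, 191.1]), array([265.2, 212.1])] [([296.0, 188.0], 0.81), ([267.0, 212.0], 0.57)]
case exp [array([326.5, 183.4]), array([225.2, 222.4])] [([326.0, 182.0], 0.64), ([291.0, 191.0], 0.18), ([227.0, 223.0], 0.94)]
y [127, 119, 92, 98, 112, 113, 114, 117, 119, 122, 122, 120, 117, 112, 110, 117, 126, 118, 111]
x [117, 114, 97, 93, 112, 104, 120, 120, 118, 118, 118, 119, 118, 95, 101, 117, 118, 118, 119, 119, 120, 120, 121, 121, 121, 121, 122, 122, 124, 123, 124, 124, 124, 124, 122, 119, 118, 116, 116, 122, 130, 131]
case diff 12.324000167064176 [np.float64(16.53), np.float64(15.07), np.float64(15.71)]
```

The lid lies flat where planned with its recess up, the case is at its original pixels, and the gripper is clear. I'll hand in.

```bash
python3 -c "
from plant import arm
print(arm.close_job())"
```

```text
the job is handed in; nothing more can be done
None
```

I drew the wooden lid straight out of the case and laid it flat on the bench, recess up and 66 mm clear of the case, then handed the job in at about 29 s. The case, within what the cameras resolve, stayed put, and the arm came near none of the bystanders. While finding the recess floor I pressed it with up to 13.7 N for a moment, over the 5 N limit, because the reported tool height read about 38 mm too low.

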